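# Four clicks up on the welder's remote control

## Robot

A 6-joint arm with a two-finger parallel gripper is mounted at the origin on the work surface. World frame = base frame: x ahead of the robot, y to its left, z up, the work surface at z = 0. Lengths are in mm, angles in rad, forces in N, time in s.
With the tool pointing down it reaches from about 350 to 925 mm from the base axis. Payload 6.4 kg.
Tool frame: the origin (TCP) lies midway between the tips of the shut fingers; the grasp point (between the pads) lies 19 mm behind it; x points along the fingers, y is the direction in which the jaws open and shut, and the axes are right-handed (so a half turn about x gives the same grasp; the last joint's range is limited). The gripper opens to 94 mm and grips with 3 to 60 N. Pads are 16 mm wide; open, the fingers measure 119 mm over their backs; the gripper's body (75 mm by 177 mm) begins 78 mm behind the grasp point.
Start: joints at [-1.354, 0.245, 1.558, -0, 1.339, -0.174], TCP at [247.609, -601.002, 205.455] pointing down, gripper open.
Joint ranges: [-3.13, 3.13], [-1.02, 2.26], [0.13, 2.54], [-0.95, 4.09], [0.21, 2.88], [-2.74, 2.74]. Speed limits (rad/s): [2.57, 2.57, 3.14, 3.14, 3.14, 3.14].

## Interface

Orientations are given as a unit quaternion [w, x, y, z].
In Python, from cell import manip gives the robot as it stands.
- The arm moves only by the tool jog_arm, never from a script. Its argument "steps" is a list of rows, each a list of 5 numbers: the closure in counts, from 0 (fully open) to 255 (shut), then the shift along the tool's x, y, z in m, then the turn about the tool's x in rad. A call has 1 to 20 rows; each row shifts and turns the pose as measured when the row begins, along the tool's axes as they then stand; what a row does not reach is not made up. A row lasts 1/10 s, in which the tool goes at most 50 mm and 8.59 degrees, less where a joint would pass 70% of its speed; a pose out of reach is approached as far as the arm can. A call with a gripper value outside its range is refused whole. The fingers move at their own pace and stop on an object; "grip_force" is the grip in N (left out, the last holds). Time passes only in rows, so rows that do not move let the fingers close. It gives the time, the measured TCP pose, the force and the opening at its end, in the units of the state.
- manip.read_state(): the state, without advancing time (a new reading comes with each control period).
- manip.snapshot(name): name is "scene" or "top"; returns a dict with "color" (420x560x3 uint8, blue, green, red), "range_z" (420x560 float32, mm along the optical axis (not along the pixel's ray), 0 where there is no reading), "intrinsics" (3x3 intrinsics, pixels), "camera_from_world" (4x4, takes a point from world to camera coordinates). Camera axes: x right, y down, z forward; pixel columns grow to the right and rows downward; lengths in mm; the calibration is good to about 2 mm. A picture is of the moment at which its call begins.
- manip.finish_job(): hands the job in, once; it reports no verdict.
The state is a dict: "time": time; "joint_positions": joint angles; "dq": joint speeds; "effort": joint torques, N m; "tool_pos": TCP position; "orientation": TCP orientation; "ft_force": force on the tool from outside, world axes, zero at the start; "torque": the same for the moment, N m; "finger_gap": opening from 0.0 (shut) to 1.0 (fully open).
Only numpy, scipy, OpenCV 4.12 (cv2) and the standard library are available. Lean on these libraries where they do the work, as an engineer would, in place of code of your own. Each camera call takes 0.05 s, during which the arm holds its last target. There are 200 camera calls.

## Task

On the welder's remote-control box, turn the dial clockwise (seen from above) by exactly four clicks from where it stands, pushing the side of its bar gently with a fingertip and not pinching it. Then press the round button beside it fully down to store the setting, and let it come up again. Leave all the loose things lying about where they are.

Things in the scene. Friction and masses are not known exactly. Their poses are not given: they have to be found in the camera images.
- panel: grey remote-control box of the welder, screwed to the bench (it cannot move): 140 mm (its x) x 260 mm (its y), deck 45 mm high, with 5 mm high ears at both y ends. Origin: centre of its underside on the bench; -x is the operator's side, z up. The dial's axis stands at (0, +55) mm and the button's at (-10, -85) mm in its x, y.
- dial_axis (a point): point on the upright axis of the dial, 64 mm above the bench, at half height of its bar. The dial is a black disc 76 mm across and 8 mm thick on the box's deck (disc top 53 mm above the bench) that carries one straight aluminium bar with upright sides, 12 mm wide and 22 mm tall (top 75 mm above the bench).
- dial_tip (a point): middle of the outer end face of the dial's bar, 40 mm from the axis and 64 mm above the bench (the bar's other end is 20 mm from the axis). It goes round with the dial: the direction from dial_axis to dial_tip is where the bar points. At joint 0 that is the box's +y, turned 6 degrees toward -x; from there it turns over +x to -y.
- dial (a joint): turn in rad: 0 at the lowest stop, growing clockwise seen from above, up to 3.35. A spring holds it at each click, every 0.419 rad (24 degrees), nine places; it starts in one of the lowest four. A click takes about 7 N on the bar's side 30 mm from the axis; past half-way the dial jumps on to the next place by itself and stays.
- button (a joint): travel of the push button in m: 0 up, 0.006 fully down; a spring brings it back up. Fully down takes about 5 N.
- button_top (a point): centre of the top of the button's cap: a plain round grey cap 32 mm across in a round black housing on the control box, pressed straight down; it stands 67 mm above the bench.
- nut: A steel ring nut, 28 mm across and 13 mm high, lying on the deck of the control box between dial and button, toward the far edge. Origin: centre of its underside. A bystander.
- magnet: A triangular grey welding magnet, about 75 x 55 mm and 16 mm thick, flat on the bench beyond the control box. Origin: on its underside, near its middle. A bystander.
- offcut: A piece of 40 mm square steel tube, 80 mm long, lying on the bench beyond the control box. Origin: centre of its underside. A bystander.
- hammer: A hammer lying on the bench off to the side. Origin: on its underside, near its middle. A bystander.
- brush: A brush lying on the bench off to the side. Origin: on its underside, near its middle. A bystander.
- can: An upright can, 66 mm across and 120 mm high, on the bench. Origin: centre of its underside. A bystander.
- disc: A dark grinding disc, 115 mm across and 6 mm thick, flat on the bench. Origin: centre of its underside. A bystander.

How it is judged (in metres and radians):
On the way, in this order (a step that is already met when the one before it is completed fails the run):
1. the dial rests four clicks clockwise of where it started (distance of dial_tip from where it was at the start of the episode between 0.0548 and 0.0637 m and value of joint dial above 1.466 rad and velocity of joint dial between -0.1 and 0.1 rad/s), for 0.3 s.
2. the button is pressed fully down, with the dial still four clicks up (value of joint button above 0.0045 m and distance of dial_tip from where it was at the start of the episode between 0.0548 and 0.0637 m and value of joint dial above 1.466 rad), for 0.1 s.
At the end, for the whole second after the job is handed in: The dial rests at the fourth click-stop clockwise from its starting one (within 0.4 of a click) and the button, which was pressed more than 4.5 mm down after the dial was set, is up again (within 1.5 mm) (all of step 1 and value of joint button below 0.0015 m); the robot touches nothing.
It fails at once if the dial is pinched or forced (more than 30 N between fingers and dial) (contact force between the fingers and dial above 30 N).
It fails at once if a loose bystander is moved by more than 20 mm, lifted or carried (distance of any of nut, magnet, offcut, hammer, brush, can, disc from where it was at the start of the episode above 0.02 m).
It also fails if it takes over 54 s, if anything falls off the work surface, if the arm or the gripper's body presses on something with over 40 N, if the wrist force passes 120 N, or if a joint passes its speed limit or range.

## Working session

There is one attempt and no reset: what is moved stays moved. The work goes in short steps, Python scripts to look and compute and a tool call to move; the robot and the scene stay as the last step left them, time stands still between calls to the robot, and variables do not carry over. Pictures are saved under pics/ and viewed, about 8 in all and at most 12, crops included, and the job is handed in when it is done.

Besides the shell and the picture viewer there is one more tool, called after "Call:" by a JSON object that holds its "op" and its "data", one argument or row to a line. jog_arm: Moves the arm, as the interface text tells. Its arguments: {"type":"object","properties":{"steps":{"type":"array","items":{"type":"array","items":{"type":"number"}}},"grip_force":{"type":"number"}},"required":["steps"]}

```bash
mkdir -p pics; cat > h.py <<'E'
import numpy as np, cv2
from cell import manip
def cloud(s):
    K=s["intrinsics"];Z=s["range_z"].astype(float);h,w=Z.shape
    u,v=np.meshgrid(np.arange(w),np.arange(h))
    P=np.stack([(u-K[0,2])/K[0,0]*Z,(v-K[1,2])/K[1,1]*Z,Z,np.ones_like(Z)],-1)
    W=P@np.linalg.inv(s["camera_from_world"]).T
    W[Z==0]=np.nan
    return W[...,:3]
E
python3 - <<'E'
from h import *
for n in("top","scene"):
    s=manip.snapshot(n);cv2.imwrite(f"pics/{n}1.png",s["color"]);np.savez(f"{n}1.npz",**s)
    print(n,s["intrinsics"],s["camera_from_world"])
print(manip.read_state())
E
```

```text
top [[484.01031545   0.         283.09027381]
 [  0.         484.01031545 205.32017426]
 [  0.           0.           1.        ]] [[ 1.01375674e-02 -9.99920774e-01 -7.46163769e-03 -3.82860028e+00]
 [-9.97179466e-01 -9.55426079e-03 -7.44434651e-02  5.64106689e+02]
 [ 7.43662768e-02  8.19526753e-03 -9.97197320e-01  1.53827574e+03]
 [ 0.00000000e+00  0.00000000e+00  0.00000000e+00  1.00000000e+00]]
scene [[389.50832171   0.         276.53878386]
 [  0.         389.50832171 205.33997888]
 [  0.           0.           1.        ]] [[ 8.54897553e-01  5.18728893e-01  8.39697232e-03 -4.88263616e+02]
 [ 4.14985312e-01 -6.74029045e-01 -6.11123586e-01 -1.98427886e+02]
 [-3.11347658e-01  5.25932678e-01 -7.91490653e-01  1.28435113e+03]
 [ 0.00000000e+00  0.00000000e+00  0.00000000e+00  1.00000000e+00]]
{'time': 0.1, 'joint_positions': array([-1.35409720e+00,  2.45724528e-01,  1.55884669e+00, -1.60315543e-05,
        1.33868349e+00, -1.74092727e-01]), 'dq': array([-5.07339330e-04, -1.49416177e-03, -2.38138271e-03,  9.15272115e-04,
       -3.92898274e-04,  4.40396674e-05]), 'effort': array([ 8.81997003e-04, -4.16915524e+01, -3.15525770e+01,  6.86804345e-02,
        3.09779285e-02, -5.34059734e-05]), 'tool_pos': array([ 247.49105811, -600.4788049 ,  204.49256847]), 'orientation': array([-0.13670214, -0.69363263, -0.13787689,  0.6936687 ]), 'ft_force': array([-0.60893181, -0.23105652,  0.67838793]), 'torque': array([0.00511036, 0.05705937, 0.03599041]), 'finger_gap': 0.9953694796928416}
```

View pics/top1.png

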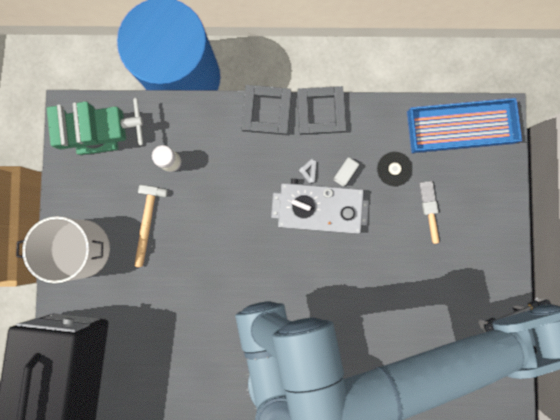

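View pics/scene1.png

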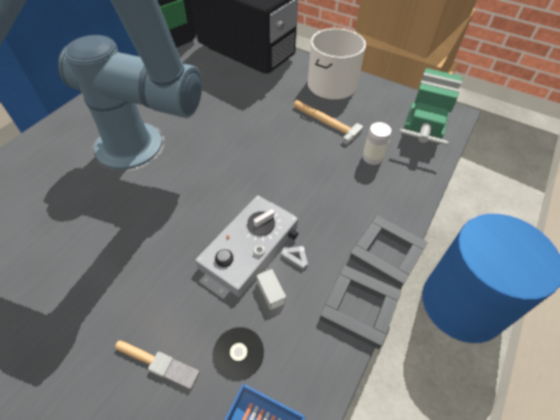

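The top view shows the box around (322,208), with the dial at (303,206), its bar pointing left and slightly up, the button at (348,213) and the nut at (328,193). The magnet and offcut are beyond the box. Next I measure box, bar and button from depth.

```bash
python3 - <<'E'
from h import *
C=[]
for n in("top","scene"):
    s=dict(np.load(f"{n}1.npz"));W=cloud(s)
    c=W[208,322] if n=="top" else W[245,247]
    P=W.reshape(-1,3);col=s["color"].reshape(-1,3)
    m=(np.hypot(P[:,0]-c[0],P[:,1]-c[1])<190)
    d=P[m&(abs(P[:,2]-45)<5)]
    r=cv2.minAreaRect(d[:,:2].astype(np.float32));print(n,c,"deck rect",r,"z",np.median(d[:,2]))
    h=P[m&(P[:,2]>60)&(P[:,2]<85)&(np.hypot(P[:,0]-c[0],P[:,1]-c[1])<125)]
    k=cv2.kmeans(h[:,:2].astype(np.float32),2,None,(3,50,.1),5,cv2.KMEANS_PP_CENTERS)
    for i in(0,1):
        q=h[k[1][:,0]==i];print(len(q),k[2][i],cv2.minAreaRect(q[:,:2].astype(np.float32)),np.percentile(q[:,2],[5,50,95]))
s=dict(np.load("top1.npz"))["color"][165:250,255:385]
t=dict(np.load("scene1.npz"))["color"][185:305,185:325]
a=cv2.resize(s,(650,425),interpolation=2);cv2.imwrite("pics/crop1.png",a)
W=cloud(dict(np.load("top1.npz")))
np.set_printoptions(precision=0,suppress=True)
print(W[196:218:2,284:372:4,2])
E
```

```text
top [ 555.12975726 -121.98047365   43.06447046] deck rect ((603.1715698242188, -121.100830078125), (259.07513427734375, 236.83062744140625), 86.05245971679688) z 44.54254277315681
90 [563.5553  -56.88291] ((567.2360229492188, -81.59480285644531), (63.112552642822266, 108.48956298828125), 9.628384590148926) [61.53083352 72.93208301 79.36335659]
92 [ 542.4172  -199.90572] ((569.1029663085938, -178.64353942871094), (110.32530975341797, 36.70294952392578), 43.85557174682617) [60.85241755 66.22119146 71.61730798]
scene [ 566.35106892 -138.78501262   46.66504643] deck rect ((604.5147705078125, -122.00053405761719), (260.9754943847656, 238.31271362304688), 86.9400863647461) z 45.28866711809849
150 [566.2343   -58.795372] ((575.106201171875, -88.41075134277344), (43.758544921875, 116.39305877685547), 18.16078758239746) [61.02333077 73.49361797 77.13038019]
132 [ 542.80023 -203.3232 ] ((564.540283203125, -184.8775177001953), (101.36815643310547, 32.59115982055664), 39.776363372802734) [61.37376116 66.83960969 69.71988635]
[[48. 43. 41. 41. 51. 52. 51. 48. 36. 48. 42. 56. 48. 45. 54. 43. 40. 4
[... 252 characters left out ...]
. 47. 45. 44. 39. 41. 54. 46.
  49. 38.  4. 10.]
 [41. 47. 57. 70. 74. 71. 57. 55. 47. 45. 47. 49. 43. 45. 48. 44. 56. 44.
  43. 48.  6.  0.]
 [44. 45. 47. 55. 81. 76. 71. 55. 46. 49. 42. 44. 46. 45. 43. 46. 55. 42.
  47. 51. 10. -2.]
 [42. 46. 56. 54. 57. 77. 71. 54. 45. 45. 43. 45. 51. 40. 41. 53. 70. 59.
  50. 49.  9.  2.]
 [41. 50. 42. 52. 53. 56. 67. 53. 47. 48. 44. 44. 41. 39. 41. 68. 68. 65.
  40. 45.  8. -7.]
 [47. 44. 43. 51. 45. 50. 49. 50. 45. 43. 43. 50. 50. 45. 46. 70. 67. 65.
  46. 44.  8.  0.]
 [50. 45. 51. 56. 56. 48. 52. 56. 46. 44. 45. 41. 43. 48. 47. 71. 64. 62.
  48. 50.  4.  1.]
 [39. 41. 48. 44. 51. 50. 49. 45. 48. 44. 46. 47. 41. 44. 45. 58. 72. 63.
  46. 53.  6. -7.]]
```

View pics/crop1.png

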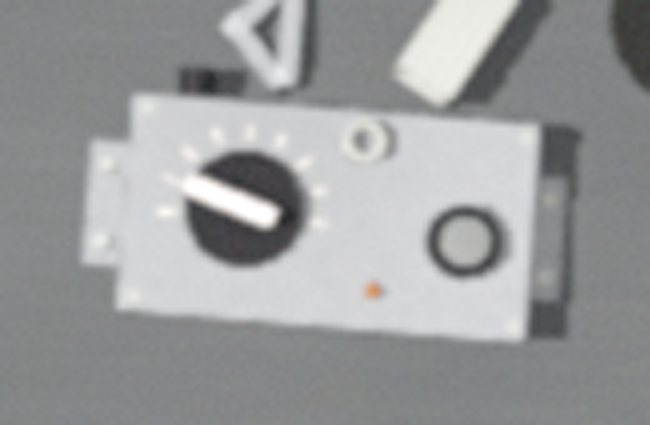

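Clear view: the bar's long end points left, about 22° up, at the second tick, so the dial starts at click 1. The disc centre is near crop (245,209), the cap near (466,241). I'll refine these by colour and known heights.

```bash
cat >> h.py <<'E'
def onplane(s,uv,z):
    K=s["intrinsics"];T=s["camera_from_world"];uv=np.atleast_2d(uv)
    R,t=T[:3,:3],T[:3,3];c=-R.T@t
    d=np.c_[(uv-[K[0,2],K[1,2]])/[K[0,0],K[1,1]],np.ones(len(uv))]@R
    return (c+d*((z-c[2])/d[:,2])[:,None])[:,:2]
def proj(s,p):
    K=s["intrinsics"];q=s["camera_from_world"]@np.append(p,1);q=K@q[:3];return q[:2]/q[2]
def tool(st):
    from scipy.spatial.transform import Rotation as Ro
    w,x,y,z=st["orientation"];return Ro.from_quat([x,y,z,w]).as_matrix()
E
cat > bar.py <<'E'
from h import *
def bar(s,c=(561,-67)):
    "bright bar at z=75 near dial; returns centre, heading (deg cw from world +y), length"
    g=cv2.resize(s["color"],None,fx=6,fy=6,interpolation=cv2.INTER_CUBIC).min(2)
    v,u=np.nonzero(g>165)
    P=onplane(s,np.c_[(u+.5)/6-.5,(v+.5)/6-.5],75)
    P=P[np.hypot(*(P-c).T)<36].astype(np.float32)
    (x,y),(w,h),a=cv2.minAreaRect(P);m=P.mean(0)
    e=np.linalg.svd(P-m,full_matrices=0)[2][0];d=m-c;e=e*np.sign(e@d)
    t=(P-m)@e
    return m,np.degrees(np.arctan2(e[0],e[1])),t.min(),t.max()
E
python3 - <<'E'
from bar import *
for n in("top","scene"):
    s=dict(np.load(f"{n}1.npz"))
    g=cv2.resize(s["color"],None,fx=6,fy=6,interpolation=cv2.INTER_CUBIC)
    v,u=np.nonzero(g.max(2)<85)
    uv=np.c_[(u+.5)/6-.5,(v+.5)/6-.5]
    D=onplane(s,uv,53);D=D[np.hypot(*(D-[562,-68]).T)<50]
    H=onplane(s,uv,62);H=H[np.hypot(*(H-[543,-203]).T)<35]
    for nm,q in(("disc",D),("housing",H)): print(n,nm,len(q),cv2.minEnclosingCircle(q.astype(np.float32)),(q.min(0)+q.max(0))/2)
    c=(np.array(cv2.minEnclosingCircle(D.astype(np.float32))[0]))
    print("bar",bar(s,c))
s=dict(np.load("top1.npz"))
cor=np.array([(133,96),(540,124),(525,341),(118,309)],float);uv=(cor+.5)/5-.5+[255,165]
q=onplane(s,uv,45);print("deck corners",q,q.mean(0),[np.degrees(np.arctan2(*(q[a]-q[b]))) for a,b in((0,1),(3,2))])
st=manip.read_state();print(tool(st).round(3))
E
```

```text
top disc 8727 ((559.166015625, -62.95503234863281), 34.77077865600586) [559.21820743 -62.92801799]
top housing 494 ((539.0074462890625, -200.73399353027344), 20.873092651367188) [ 539.16118889 -200.69374734]
bar (array([561.7877  , -55.079113], dtype=float32), np.float64(21.998670731976162), np.float64(-28.576900973278043), np.float64(27.671912000464545))
scene disc 2681 ((567.9624633789062, -65.36758422851562), 30.801755905151367) [573.51278765 -65.12255648]
scene housing 3348 ((546.453125, -210.2069854736328), 20.854175567626953) [ 546.37476896 -211.19627847]
bar (array([563.6663  , -51.812656], dtype=float32), np.float64(47.69935125962009), np.float64(-35.05146648037157), np.float64(29.967071312353937))
deck corners [[ 630.9467224     8.24844933]
 [ 615.44471141 -250.45171672]
 [ 477.71067493 -240.713342  ]
 [ 495.3464906    16.32088692]] [ 554.86214983 -116.64893062] [np.float64(3.429216945943283), np.float64(3.9250672112901563)]
[[-0.     0.381 -0.925]
 [ 0.002 -0.925 -0.381]
 [-1.    -0.002 -0.   ]]
```

Dial axis is about (558.7,-63) and the button about (539.5,-202). The bar heading is 22° against 21.8° expected, so click 1 is confirmed. I'll push with the +z face of the shut fingers, moving over at height first.

Call:
{"op": "jog_arm", "data": {
  "steps": [
    [255,0,-0.028,-0.033,0],
    [255,0,-0.028,-0.033,0],
    [255,0,-0.028,-0.033,0],
    [255,0,-0.028,-0.033,0],
    [255,0,-0.028,-0.033,0],
    [255,0,-0.028,-0.033,0],
    [255,0,-0.028,-0.033,0],
    [255,0,-0.028,-0.033,0],
    [255,0,-0.028,-0.033,0],
    [255,0,-0.028,-0.033,0],
    [255,0,-0.028,-0.033,0],
    [255,0,-0.028,-0.033,0],
    [255,0,-0.028,-0.033,0],
    [255,0,0,0,-0.145],
    [255,0,0,0,-0.145],
    [255,0,0,0,-0.145],
    [255,0,0,0,-0.145],
    [255,0,0,0,-0.145],
    [255,0,0,0,-0.145],
    [255,0,0,0,-0.145]
  ],
  "grip_force": 20
}}

```text
time: 2.1
tool_pos: [510.4, -75.6, 197.0]
orientation: [-0.459, -0.534, -0.469, 0.534]
ft_force: [0.8, 0.0, -0.5]
finger_gap: 0.006
```

Call:
{"op": "jog_arm", "data": {
  "steps": [
    [255,0,0,0,-0.145],
    [255,0,0,0,-0.145],
    [255,0,0,0,-0.145],
    [255,0,0,0,-0.145],
    [255,0,0,0,-0.145],
    [255,0,0,0,-0.145],
    [255,0,0,0,-0.145],
    [255,0,0,0,-0.145],
    [255,0,0,0,0],
    [255,0,0,0,0]
  ]
}}

```text
time: 3.1
tool_pos: [507.1, -74.2, 192.3]
orientation: [0.676, 0.183, 0.691, -0.176]
ft_force: [0.7, -0.7, -0.6]
finger_gap: 0.004
```

```bash
cat > go.py <<'E'
import sys
from h import *
A=np.array([558.7,-63.])
st=manip.read_state();R=tool(st);p=st["tool_pos"]
def pose(theta,gap,r=30,z=60):
    "tool target for bar heading theta deg cw from +y; gap between finger face and bar side"
    t=np.radians(theta);e=np.array([np.sin(t),np.cos(t)]);q=np.array([np.cos(t),-np.sin(t)])
    return np.append(A+r*e-(14+gap)*q,z)
def turn(theta):
    y=np.degrees(np.arctan2(R[0,1],R[1,1]));return np.radians((theta-y+180)%360-180)
if __name__=="__main__":
    th,gap=map(float,sys.argv[1:3]);g=pose(th,gap)
    print("t",st["time"],"pos",p.round(1),"F",st["ft_force"].round(1),"gap",st["finger_gap"],"j",st["joint_positions"].round(2))
    print("shift tool mm",(R.T@(g-p)).round(1),"turn",turn(th).round(3),"tool y heading",np.degrees(np.arctan2(R[0,1],R[1,1])).round(1))
E
python3 go.py 22 12
```

```text
t 3.1 pos [507.1 -74.2 192.3] F [ 0.7 -0.7 -0.6] gap 0.004311444132722508 j [-0.37 -0.05  1.9   0.01  1.31 -1.43]
shift tool mm [132.3  61.1  12.8] turn -0.13 tool y heading 29.4
```

Call:
{"op": "jog_arm", "data": {
  "steps": [
    [255,0,0,0,-0.13],
    [255,0,0.031,0.002,0],
    [255,0,0.031,0.002,0],
    [255,0.04,0,0,0],
    [255,0.04,0,0,0],
    [255,0,0,0,0],
    [255,0,0,0,0]
  ]
}}

```text
time: 3.8
tool_pos: [535.1, -15.4, 112.7]
orientation: [0.687, 0.143, 0.699, -0.136]
ft_force: [-0.0, 0.1, 0.5]
finger_gap: 0.006
```

```bash
python3 go.py 22 12
```

```text
t 3.8 pos [535.1 -15.4 112.7] F [-0.   0.1  0.5] gap 0.0060648724443826225 j [-0.25  0.09  1.91  0.01  1.15 -1.42]
shift tool mm [52.4 -5.5 14.7] turn -0.012 tool y heading 22.7
```

Call:
{"op": "jog_arm", "data": {
  "steps": [
    [255,0,-0.005,0.014,-0.012],
    [255,0.025,0,0,0],
    [255,0.015,0,0,0],
    [255,0,0,0,0],
    [255,0,0,0,0]
  ]
}}

```text
time: 4.3
tool_pos: [554.0, -29.7, 80.2]
orientation: [0.694, 0.139, 0.694, -0.133]
ft_force: [-0.1, 0.1, 0.2]
finger_gap: 0.005
```

```bash
python3 go.py 22 12; python3 - <<'E'
from h import *
a=manip.snapshot("top");b=manip.snapshot("scene")
x=cv2.resize(a["color"][165:250,255:385],(390,300),interpolation=2);y=cv2.resize(b["color"][175:295,185:325],(400,300),interpolation=2)
cv2.imwrite("pics/c2.png",np.hstack([x,y]))
E
```

```text
t 4.3 pos [554.  -29.7  80.2] F [-0.1  0.1  0.2] gap 0.004835952593236972 j [-0.26  0.17  1.89  0.01  1.08 -1.45]
shift tool mm [20.2  0.7 -9.1] turn -0.003 tool y heading 22.1
```

View pics/c2.png

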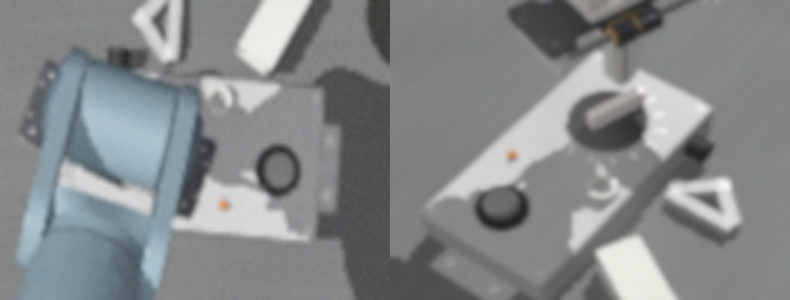

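The arm hides the dial from above. In the scene view the shut fingers hang just behind the bar at right-image (617,65), on the operator side. Back off a little, then go down.

Call:
{"op": "jog_arm", "data": {
  "steps": [
    [255,0,0,-0.009,0],
    [255,0,0,0,0],
    [255,0.01,0,0,0],
    [255,0.01,0,0,0],
    [255,0,0,0,0],
    [255,0,0,0,0]
  ]
}}

```text
time: 5.0
tool_pos: [545.5, -25.6, 60.3]
orientation: [0.695, 0.139, 0.693, -0.133]
ft_force: [-0.4, 0.3, -0.5]
finger_gap: 0.005
```

```bash
python3 go.py 22 12
```

```text
t 5.0 pos [545.5 -25.6  60.3] F [-0.4  0.3 -0.5] gap 0.0048382054678255595 j [-0.26  0.18  1.92  0.01  1.04 -1.45]
shift tool mm [0.3 0.2 0.3] turn -0.002 tool y heading 22.1
```

Call:
{"op": "jog_arm", "data": {
  "steps": [
    [255,0,0,0.004,0],
    [255,0,0,0.003,0],
    [255,0,0,0.003,0],
    [255,0,0,0,0]
  ]
}}

```text
time: 5.4
tool_pos: [556.0, -29.9, 60.4]
orientation: [0.695, 0.139, 0.693, -0.133]
ft_force: [1.1, -0.2, 0.3]
finger_gap: 0.005
```

Call:
{"op": "jog_arm", "data": {
  "steps": [
    [255,0,0.0008,0.002,0.06],
    [255,0,0.0008,0.002,0.06],
    [255,0,0.0008,0.002,0.06]
  ]
}}

```text
time: 5.7
tool_pos: [560.0, -28.9, 60.2]
orientation: [0.676, 0.203, 0.681, -0.196]
ft_force: [-4.5, 3.3, 5.4]
finger_gap: 0.009
```

```bash
python3 go.py 32 0
```

```text
t 5.7 pos [560.  -28.9  60.2] F [-4.5  3.3  5.4] gap 0.008532745567622237 j [-0.26  0.22  1.88  0.01  1.05 -1.26]
shift tool mm [0.2 0.4 2.9] turn -0.014 tool y heading 32.8
```

In contact at about 6 N. Continue orbiting.

Call:
{"op": "jog_arm", "data": {
  "steps": [
    [255,0,0.0005,0.002,0.03],
    [255,0,0.0005,0.002,0.03],
    [255,0,0.0005,0.002,0.03],
    [255,0,0,0,0]
  ]
}}

```text
time: 6.1
tool_pos: [561.1, -27.9, 60.4]
orientation: [0.66, 0.235, 0.677, -0.227]
ft_force: [-1.6, 0.5, 1.3]
finger_gap: 0.002
```

```bash
python3 go.py 38 0
```

```text
t 6.1 pos [561.1 -27.9  60.4] F [-1.6  0.5  1.3] gap 0.0017428427275530017 j [-0.26  0.23  1.86  0.01  1.07 -1.17]
shift tool mm [0.2 0.9 5.8] turn -0.003 tool y heading 38.2
```

Call:
{"op": "jog_arm", "data": {
  "steps": [
    [255,0,0.001,0.004,0],
    [255,0,0.001,0.004,0],
    [255,0,0,0,0]
  ]
}}

```text
time: 6.4
tool_pos: [566.2, -29.9, 60.0]
orientation: [0.657, 0.234, 0.68, -0.227]
ft_force: [0.6, 0.3, -0.5]
finger_gap: 0.004
```

```bash
python3 go.py 38 0
```

```text
t 6.4 pos [566.2 -29.9  60. ] F [ 0.6  0.3 -0.5] gap 0.004348110389133321 j [-0.26  0.25  1.84  0.02  1.08 -1.17]
shift tool mm [-0.1 -0.7  0.5] turn -0.001 tool y heading 38.1
```

Force gone, so the dial has jumped to the second place (heading 46°). Next click.

Call:
{"op": "jog_arm", "data": {
  "steps": [
    [255,0,0.001,0.003,0.07],
    [255,0,0.001,0.003,0.07],
    [255,0,0.0015,0.0035,0.07],
    [255,0,0.0015,0.0035,0.07]
  ]
}}

```text
time: 6.8
tool_pos: [575.0, -32.5, 59.2]
orientation: [0.611, 0.328, 0.644, -0.322]
ft_force: [-7.0, 5.7, 6.1]
finger_gap: 0.006
```

```bash
python3 go.py 58 0
```

```text
t 6.8 pos [575.  -32.5  59.2] F [-7.   5.7  6.1] gap 0.005622579572877123 j [-0.26  0.28  1.81  0.02  1.1  -0.89]
shift tool mm [-0.9 -0.2  3.2] turn 0.057 tool y heading 54.7
```

Call:
{"op": "jog_arm", "data": {
  "steps": [
    [255,-0.0005,0.001,0.0035,0.03],
    [255,-0.0005,0.001,0.0035,0.03],
    [255,0,0,0,0]
  ]
}}

```text
time: 7.1
tool_pos: [577.5, -34.0, 59.4]
orientation: [0.597, 0.347, 0.638, -0.342]
ft_force: [-0.4, -0.6, 0.3]
finger_gap: 0.007
```

```bash
python3 go.py 58 0
```

```text
t 7.1 pos [577.5 -34.   59.4] F [-0.4 -0.6  0.3] gap 0.006648239782262336 j [-0.26  0.29  1.8   0.02  1.11 -0.83]
shift tool mm [-0.6 -1.4  0.6] turn -0.005 tool y heading 58.3
```

Jumped again (third place, heading 70°). Next.

Call:
{"op": "jog_arm", "data": {
  "steps": [
    [255,0,0.001,0.003,0.08],
    [255,0,0.001,0.003,0.08],
    [255,0,0.001,0.0035,0.08],
    [255,0,0.001,0.0035,0.08]
  ]
}}

```text
time: 7.5
tool_pos: [585.3, -40.5, 58.8]
orientation: [0.528, 0.442, 0.575, -0.441]
ft_force: [-3.8, 7.4, 4.8]
finger_gap: 0.006
```

```bash
python3 go.py 82 0
```

```text
t 7.5 pos [585.3 -40.5  58.8] F [-3.8  7.4  4.8] gap 0.006477554493964322 j [-0.28  0.31  1.77  0.03  1.12 -0.51]
shift tool mm [-1.4  0.1  4.5] turn 0.083 tool y heading 77.2
```

Call:
{"op": "jog_arm", "data": {
  "steps": [
    [255,-0.001,0.001,0.0035,0.04],
    [255,-0.0005,0.001,0.0035,0.04],
    [255,0,0,0,0]
  ]
}}

```text
time: 7.8
tool_pos: [586.8, -41.7, 58.9]
orientation: [0.506, 0.465, 0.56, -0.463]
ft_force: [-1.1, 1.6, 1.1]
finger_gap: 0.002
```

```bash
python3 go.py 82 0; python3 - <<'E'
from h import *
b=manip.snapshot("scene")
cv2.imwrite("pics/c3.png",cv2.resize(b["color"][175:295,185:325],(700,600),interpolation=2))
E
```

```text
t 7.8 pos [586.8 -41.7  58.9] F [-1.1  1.6  1.1] gap 0.001965231627043951 j [-0.28  0.31  1.76  0.04  1.13 -0.44]
shift tool mm [-1.3 -0.9  3.1] turn 0.0 tool y heading 82.0
```

View pics/c3.png

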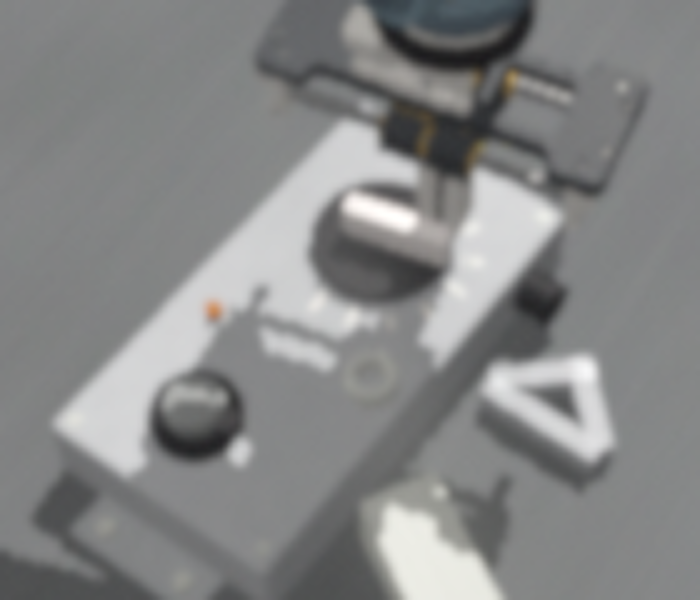

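The scene view shows the bar running from (345,205) to (450,245), heading roughly along world +x. So two clicks are done and the third is being pushed, with the finger on the bar's far side and the nut and magnet undisturbed. Continue.

Call:
{"op": "jog_arm", "data": {
  "steps": [
    [255,0,0.0005,0.0035,0],
    [255,0,0.0005,0.0035,0],
    [255,0,0,0,0]
  ]
}}

```text
time: 8.15
tool_pos: [588.7, -46.3, 58.8]
orientation: [0.505, 0.466, 0.562, -0.461]
ft_force: [0.3, -0.9, -0.4]
finger_gap: 0.007
```

```bash
python3 go.py 82 0
```

```text
t 8.15 pos [588.7 -46.3  58.8] F [ 0.3 -0.9 -0.4] gap 0.0069695117124150986 j [-0.29  0.32  1.76  0.04  1.13 -0.45]
shift tool mm [-1.  -2.1 -1.7] turn 0.003 tool y heading 81.8
```

Third jump made (heading 94°). Now the fourth, whose half-way point is near 106°.

Call:
{"op": "jog_arm", "data": {
  "steps": [
    [255,0,0,0.0025,0.08],
    [255,0,0.0005,0.0025,0.08],
    [255,0,0.0005,0.003,0.08],
    [255,0,0.0005,0.003,0.08]
  ]
}}

```text
time: 8.55
tool_pos: [592.2, -52.4, 58.5]
orientation: [0.419, 0.547, 0.479, -0.544]
ft_force: [2.0, 9.9, 0.8]
finger_gap: 0.007
```

```bash
python3 go.py 106 0
```

```text
t 8.55 pos [592.2 -52.4  58.5] F [2.  9.9 0.8] gap 0.006844124377745208 j [-0.3   0.33  1.75  0.06  1.13 -0.14]
shift tool mm [-1.8  0.2  5.4] turn 0.088 tool y heading 100.9
```

Call:
{"op": "jog_arm", "data": {
  "steps": [
    [255,-0.001,0.0005,0.0035,0.04],
    [255,-0.0005,0.0005,0.0035,0.04],
    [255,0,0,0,0]
  ]
}}

```text
time: 8.85
tool_pos: [593.2, -55.2, 58.5]
orientation: [0.394, 0.567, 0.457, -0.56]
ft_force: [1.4, -0.0, 1.0]
finger_gap: 0.004
```

```bash
python3 go.py 106 0
```

```text
t 8.85 pos [593.2 -55.2  58.5] F [ 1.4 -0.   1. ] gap 0.003518197395562266 j [-0.31  0.33  1.75  0.07  1.13 -0.06]
shift tool mm [-1.6 -1.1  2.9] turn 0.004 tool y heading 105.8
```

Call:
{"op": "jog_arm", "data": {
  "steps": [
    [255,0,0,0.003,0],
    [255,0,0,0.003,0],
    [255,0,0,0,0]
  ]
}}

```text
time: 9.15
tool_pos: [592.3, -60.5, 58.5]
orientation: [0.394, 0.569, 0.457, -0.559]
ft_force: [0.4, 4.0, 0.2]
finger_gap: 0.004
```

```bash
python3 go.py 106 0; python3 - <<'E'
from h import *
b=manip.snapshot("scene")
cv2.imwrite("pics/c4.png",cv2.resize(b["color"][175:295,185:325],(700,600),interpolation=2))
E
```

```text
t 9.15 pos [592.3 -60.5  58.5] F [0.4 4.  0.2] gap 0.0037357612358666394 j [-0.32  0.33  1.75  0.07  1.13 -0.08]
shift tool mm [-1.3 -1.7 -2.4] turn 0.004 tool y heading 105.8
```

View pics/c4.png

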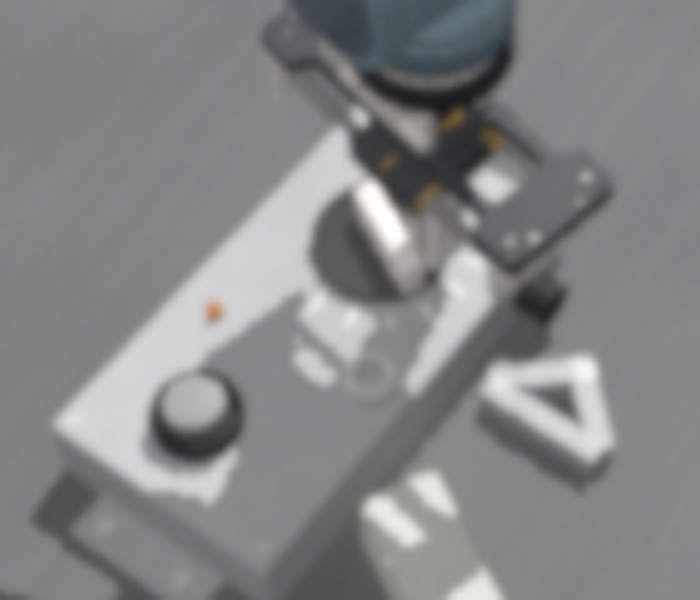

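The bar now runs from about (365,190) to (410,265), with the finger on its right side. I'll compare it with projections for each click before pushing further.

```bash
python3 - <<'E'
from h import *
s=dict(np.load("scene1.npz"))
for th in(94,106,118,142):
    t=np.radians(th);e=np.array([np.sin(t),np.cos(t)])
    pts=[proj(s,np.append(np.array([558.7,-63])+r*e,75)) for r in(-20,40)]
    print(th,[(((p-[185,175])+.5)*5-.5).round() for p in pts])
E
```

```text
94 [array([348., 193.]), array([440., 248.])]
106 [array([353., 189.]), array([429., 258.])]
118 [array([359., 185.]), array([416., 266.])]
142 [array([375., 181.]), array([385., 274.])]
```

The picture fits 118°, the fourth click. Back off from the bar and rise, then look from above.

Call:
{"op": "jog_arm", "data": {
  "steps": [
    [255,0,0,-0.006,0],
    [255,0,0,-0.008,0],
    [255,-0.02,0,0,0],
    [255,-0.03,0,0,0],
    [255,-0.03,0,0,0],
    [255,0,0,0,0]
  ]
}}

```text
time: 9.8
tool_pos: [599.4, -54.1, 140.5]
orientation: [0.396, 0.566, 0.457, -0.561]
ft_force: [-0.0, -0.8, 1.8]
finger_gap: 0.003
```

```bash
cat > btn.py <<'E'
from h import *
st=manip.read_state();R=tool(st);p=st["tool_pos"]
print(st["time"],p.round(1),st["ft_force"].round(1),"shift to above button",(R.T@(np.array([539.5,-201.5,80])-p)).round(1))
E
python3 btn.py; python3 - <<'E'
from h import *
b=manip.snapshot("scene")
cv2.imwrite("pics/c5.png",cv2.resize(b["color"][175:295,185:325],(700,600),interpolation=2))
E
```

```text
9.8 [599.4 -54.1 140.5] [-0.  -0.8  1.8] shift to above button [ 52.4 -14.1 161.4]
```

View pics/c5.png

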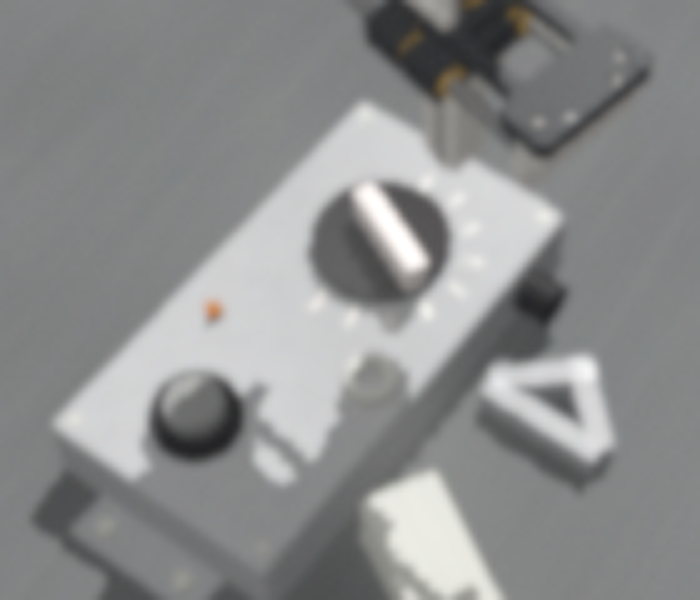

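The bar now runs from (365,188) to (415,272), matching 118°, so four clicks. Move to the button.

Call:
{"op": "jog_arm", "data": {
  "steps": [
    [255,0,-0.003,0.04,0],
    [255,0,-0.003,0.04,0],
    [255,0,-0.003,0.04,0],
    [255,0,-0.003,0.035,0],
    [255,0,0,0,0],
    [255,0,0,0,0]
  ]
}}

```text
time: 10.45
tool_pos: [538.4, -200.6, 120.6]
orientation: [-0.393, -0.562, -0.462, 0.563]
ft_force: [-0.8, 0.1, 0.3]
finger_gap: 0.004
```

```bash
python3 btn.py
```

```text
10.45 [ 538.4 -200.6  120.6] [-0.8  0.1  0.3] shift to above button [40.3  4.5  2.9]
```

Call:
{"op": "jog_arm", "data": {
  "steps": [
    [255,0.02,0.001,0,0],
    [255,0.02,0,0,0],
    [255,0,0,0,0],
    [255,0,0,0,0]
  ]
}}

```text
time: 10.85
tool_pos: [537.0, -193.5, 77.4]
orientation: [-0.393, -0.56, -0.464, 0.563]
ft_force: [-0.1, -1.1, 0.2]
finger_gap: 0.002
```

```bash
python3 btn.py
```

```text
10.85 [ 537.  -193.5   77.4] [-0.1 -1.1  0.2] shift to above button [-3.3  4.2  6.9]
```

Call:
{"op": "jog_arm", "data": {
  "steps": [
    [255,-0.001,0.004,0.006,0],
    [255,0,0,0,0],
    [255,0,0,0,0]
  ]
}}

```text
time: 11.15
tool_pos: [541.1, -200.4, 79.7]
orientation: [-0.395, -0.56, -0.464, 0.562]
ft_force: [-0.9, 0.0, -0.2]
finger_gap: 0.004
```

```bash
python3 btn.py
```

```text
11.15 [ 541.1 -200.4   79.7] [-0.9  0.  -0.2] shift to above button [-0.3 -1.3  1.4]
```

Call:
{"op": "jog_arm", "data": {
  "steps": [
    [255,0.006,-0.001,0.001,0],
    [255,0.005,0,0,0],
    [255,0.003,0,0,0],
    [255,0.003,0,0,0],
    [255,0.003,0,0,0]
  ]
}}

```text
time: 11.65
tool_pos: [540.2, -201.1, 61.2]
orientation: [-0.396, -0.561, -0.462, 0.561]
ft_force: [-2.3, 0.3, 16.5]
finger_gap: 0.001
```

Call:
{"op": "jog_arm", "data": {
  "steps": [
    [255,0.002,0,0,0],
    [255,0.002,0,0,0]
  ]
}}

```text
time: 11.85
tool_pos: [540.3, -201.1, 61.2]
orientation: [-0.396, -0.56, -0.463, 0.562]
ft_force: [-4.4, 2.1, 15.5]
finger_gap: 0.004
```

The button is bottomed at z=61.2 with 16 N. Hold briefly, then retreat.

Call:
{"op": "jog_arm", "data": {
  "steps": [
    [255,0.002,0,0,0],
    [255,0.002,0,0,0],
    [255,-0.005,0,0,0],
    [255,-0.01,0,0,0],
    [255,-0.02,0,0,0],
    [255,-0.03,0,0,0],
    [255,-0.04,0,0,0],
    [255,-0.03,0,-0.04,0],
    [255,0,0,-0.04,0],
    [255,0,-0.045,0,0],
    [255,0,-0.045,0,0],
    [255,0,-0.045,0,0],
    [255,0,-0.045,0,0],
    [255,0,0,0,0],
    [255,0,0,0,0]
  ]
}}

```text
time: 13.35
tool_pos: [391.0, -82.2, 218.6]
orientation: [-0.394, -0.559, -0.465, 0.562]
ft_force: [0.3, -0.2, 0.7]
finger_gap: 0.006
```

```bash
python3 btn.py; python3 - <<'E'
from h import *
a=manip.snapshot("top");b=manip.snapshot("scene")
x=cv2.resize(a["color"][150:280,220:390],(390,300),interpolation=2);y=cv2.resize(b["color"][175:295,185:325],(400,300),interpolation=2)
cv2.imwrite("pics/c6.png",np.hstack([x,y]))
E
```

```text
13.35 [391.  -82.2 218.6] [ 0.3 -0.2  0.7] shift to above button [119.3 185.   84. ]
```

View pics/c6.png

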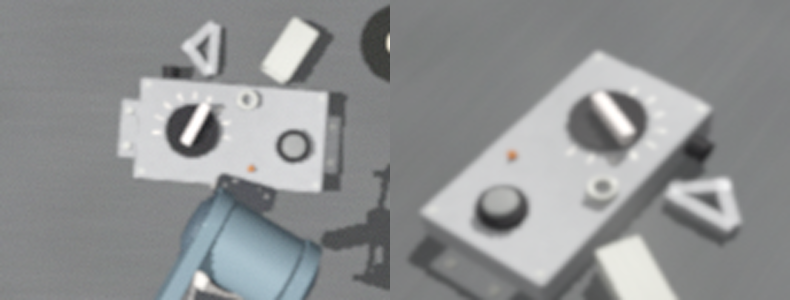

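The dial is in full view from above: its bar runs from (185,142) to (208,102), pointing up and right. I'll measure the heading and button height, then hand in if they fit.

```bash
python3 - <<'E'
from bar import *
s=manip.snapshot("top");b=bar(s,np.array([558.7,-63.]));print("heading",b, "clicks",(b[1]-22)/24)
W=cloud(s);q=W[np.hypot(W[...,0]-540,W[...,1]+201)<11];print("button z",np.nanmedian(q[:,2]))
if abs((b[1]-22)/24-4)<.2: print(manip.finish_job())
E
```

```text
heading (array([565.79193, -64.95774], dtype=float32), np.float64(118.35589141916279), np.float64(-29.404329469690197), np.float64(28.82264584594668)) clicks 4.0148288091317825
button z 66.95041068930936
the job is handed in; nothing more can be done
None
```

I turned the dial four clicks clockwise by pushing the bar's side with the shut fingertips. I then pressed the button fully down, let it come up, moved the arm clear and handed the job in.

**Dial:** in the last top view the bar had turned from 22.0° to 118.4°, which is 4.01 clicks. The highest force I read while pushing was about 11 N against the 30 N limit, but I only had readings at the end of each move.

**Button:** it bottomed at tool height 61.2 mm with about 16 N, held for about 0.3 s. Afterwards its top measured 66.95 mm, against 67 mm when up.

**Loose things:** the nut, magnet and offcut looked unmoved in the last pictures. I didn't measure their positions, and I didn't recheck the hammer, brush, can and disc, though the arm never went low near them. At hand-in the wrist force was about 0.8 N or less and the clock was at about 13.5 s of the allowed 54 s.

**Disagreement:** the first bar and disc measurements from the scene camera did not match the top view (bar heading 48° against 22°). I used the top view, which agreed with the expected click position.

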